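Overhang a drilled plate on the filing board and clamp it with the cam

ROBOT

A 6-joint arm with a two-finger parallel gripper is mounted at the origin on a cart in front of the work surface, level with it; the furniture and walls round the work are solid. World frame = base frame: x ahead of the robot, y to its left, z up, the work surface at z = 0. Lengths are in m, angles in rad, forces in N, time in s.
With the tool pointing down it reaches from about 0.325 to 0.75 m from the base axis. Payload 7.6 kg.
Tool frame: the origin (TCP) lies at the very end of the fingers, on their centre line; the grasp point (between the pads) lies 19 mm behind it; z points along the fingers, y is the line along which they close (so a half turn about z gives the same grasp; the last joint's range is limited). The gripper opens to 85 mm and grips with 20 to 120 N. Pads are 22 mm wide; open, the fingers measure 114 mm over their backs; the gripper's body (76 mm by 85 mm) begins 54 mm behind the grasp point. The pads swing forward as they close: fully open they stand 13 mm farther back than shut.
Start: joints at [1.064, 0.052, 1.401, -0, 1.689, -0.07], TCP at [0.222, 0.476, 0.231] pointing down, gripper open.
Joint ranges: [-2.9, 2.9], [-0.91, 2.17], [0.12, 2.37], [-1.06, 4.2], [0.26, 2.73], [-2.93, 2.93]. Speed limits (rad/s): [2.57, 2.57, 3.01, 3.14, 3.14, 3.14].

INTERFACE

Orientations are given as a unit quaternion [x, y, z, w].
In Python, from station import read_state, camera, camera_model, close_job gives the robot as it stands.
- The arm moves only by the tool jog_arm, never from a script. Its argument "increments" is a list of rows, each a list of 3 entries, a list of its own where there are three numbers: the opening, from 0 (shut) to 1 (fully open), then the shift along the world's x, y, z in mm, then the turn, a rotation vector about the world's x, y, z in degrees. In form: [[fingers, [x, y, z], [wx, wy, wz]], ...]. A call has 1 to 10 rows; each row shifts and turns the commanded pose from where the row before left it; what a row does not reach is not made up. A row lasts 1/8 s, in which the tool goes at most 62.5 mm and 10.7 degrees, less where a joint would pass 70% of its speed; a pose out of reach is approached as far as the arm can. A call with a gripper value outside its range is refused whole. The fingers move at their own pace and stop on an object; the grip force is fixed at half the most. Time passes only in rows, so rows that do not move let the fingers close. It gives the time, the measured TCP pose, the force, the opening and the grip force at its end, in the units of the state.
- read_state(): the state, without advancing time (a new reading comes with each control period).
- camera(name): name is "scene" or "side" or "wrist"; returns the picture (420x560x3 uint8, blue, green, red); there is no depth.
- camera_model(name): a dict with "fx", "fy", "cx", "cy" (pixels), "R" (3x3) and "t" (3): a world point X has camera coordinates R X + t. Camera axes: x right, y down, z forward; pixel columns grow to the right and rows downward; lengths in m; the calibration is good to about 2 mm. A picture is of the moment at which its call begins: read the wrist's pose just before it. camera_model takes no time and is no camera call; for the wrist camera it gives the pose at the moment of the call.
- close_job(): hands the job in; it is judged then, once.
The state is a dict: "time_s": time; "joint_pos": joint angles; "qd": joint speeds; "effort": joint torques, N m; "tcp_pos": TCP position; "tcp_rot": TCP orientation; "ft_force": force on the tool from outside, world axes, zero at the start; "torque": the same for the moment, N m; "grip_width": opening from 0.0 (shut) to 1.0 (fully open); "finger_force": force on a finger pad.
Only numpy, scipy, OpenCV 4.12 (cv2) and the standard library are available. Lean on these libraries where they do the work, as an engineer would, in place of code of your own. Each camera call takes 0.05 s, during which the arm holds its last target. There are 200 camera calls.

TASK

Set the aluminium plate up for work on its drilled end: push it with the fingertips along the fence of the filing board until that end stands out about 35 mm past the end of the board, both holes clear of the wood. Then push the wooden cam lever round to its stop, so that the plate is clamped flat against the fence. Only push, gently: the plate stays lying on the board and is never lifted, and the cup, the tape roll and the carving tool stay where they are.

Things in the scene. Friction and masses are not known exactly. Their poses are not given: they have to be found in the camera images.
- board: Filing board, fixed to the worktop: plywood, 140 mm (x) by 260 mm (y) by 24 mm thick. Origin on the worktop; the wood runs x -66..74, y -130..130 mm, top face at z 24 mm. A wooden fence 24 mm wide and 14 mm high stands on it along the whole far (+x) side; the fence's inner face is at x 50 mm. The end over which the plate shall stand out is the +y end (y 130 mm).
- board_end (a point): Point on the top edge of the board's +y end, at board x 20 (where the plate's centre line comes when it lies against the fence), y 130, z 24 mm; its y axis points outwards.
- plate: Loose aluminium plate, 60 mm (x) by 170 mm (y) by 6 mm thick, about 0.17 kg, lying on the board between fence and cam, its long side roughly along the fence and 0 to 7 mm off it. Origin in the centre of its underside. Two 9 mm holes at x -16 and 16, y 67 mm (18 mm from its +y end). At the start its drilled +y end is 5 to 40 mm short of the board's +y end.
- plate_end (a point): Middle of the plate's +y (drilled) end face, at half thickness; its distance past the board's +y end is the overhang.
- cam_lever (a joint): Angle of the cam lever, rad: 0 open, 1.95 closed (stop), growing anticlockwise seen from above. At 0 it points away from the fence, 158 degrees from the board's x axis (towards y); closed it lies along the plate, pointing to the board's -y. Starts at 0 to 0.35. About 3 N at its end turns it; it stays where left. For the cam's action see lever_pivot.
- lever_pivot (a point): Pivot bolt of the cam lever, on its axis at half the lever's height; board x -37, y 60, z 33 mm. The bolt's head reaches z 51 mm. The lever's eccentric head (20 mm radius) is clear of the plate at the start, meets it over the last part of the swing, pushes it against the fence and may drag it a few mm towards +y; at the stop it holds it tight.
- lever_end (a point): Centre of the lever's rounded end (23 mm across), 90 mm from the pivot; the arm is 18 mm wide and 14 mm high (board z 26 to 40 mm).
- mixing_cup: Green cup, 62 mm across, 56 mm high, standing on the worktop behind the fence; origin at the centre of its underside. Stays.
- masking_tape: Roll of tape lying flat, 90 mm across, 20 mm high, on the worktop at the near side; origin at the centre of its underside. Stays.
- carving_tool: Wax carving spatula with wooden handle, 139 mm long, 8 mm high, lying on the worktop behind the fence; origin at the middle of its underside. Stays.
Not all that is in view belongs to the job. Of the things shaped like the plate, the aluminium one is meant.

How it is judged:
By the outcome, as a careful person would: the job done as asked, in the order asked, and still so for the second after the job is handed in, with the robot touching nothing.
It also fails if it takes over 48 s, if anything falls off the work surface, if the arm or the gripper's body presses on something with over 40 N, if the wrist force passes 120 N, or if a joint passes its speed limit or range.

## Working session

There is one attempt and no reset: what is moved stays moved. The work goes in short steps, Python scripts to look and compute and a tool call to move; the robot and the scene stay as the last step left them, time stands still between calls to the robot, and variables do not carry over. Pictures are saved under pics/ and viewed, at most 10 in all, crops included, and the job is handed in when it is done.

Besides the shell and the picture viewer there is one more tool, called after "Request:" in YAML: its name, and indented under it one key for each argument. jog_arm: Moves the arm, as the interface text tells. Its arguments: {"type":"object","properties":{"increments":{"type":"array"}},"required":["increments"]}

```bash
mkdir -p pics
python3 - <<'E'
from station import *
import cv2
s=read_state();print(s)
for n in("scene","side"):
    cv2.imwrite(f"pics/{n}0.png",camera(n));m=camera_model(n);print(n,m)
E
```

```text
{'time_s': 0.0, 'joint_pos': array([ 1.06372205e+00,  5.27960108e-02,  1.40170754e+00,  7.48044881e-06,
        1.68859327e+00, -7.03012794e-02]), 'qd': array([-0.00100335, -0.00026216,  0.00119011,  0.00124828, -0.00041162,
       -0.00027401]), 'effort': array([-1.28889998e-03, -3.81672764e+01, -3.60188484e+01, -2.18094119e-04,
        6.27250163e-03,  7.56062434e-06]), 'tcp_pos': array([0.22191926, 0.47546682, 0.23050243]), 'tcp_rot': array([ 2.16654240e-01,  9.76248111e-01, -7.19902288e-04, -2.17674642e-04]), 'ft_force': array([-0.00698859, -0.38744455,  0.22548926]), 'torque': array([-0.0115779 ,  0.0022186 , -0.00358614]), 'finger_force': 0.0, 'grip_width': 0.9989853856919513}
scene {'fx': 509.90222274743127, 'fy': 509.90222274743127, 'cx': 275.9469573987863, 'cy': 217.10778038053965, 'R': array([[ 0.59886198, -0.80078513, -0.01036897],
       [-0.55013586, -0.40193748, -0.73198141],
       [ 0.58199215,  0.44406018, -0.68124569]]), 't': array([-0.35590038,  0.35881656,  0.62218843])}
side {'fx': 467.7437477303628, 'fy': 467.7437477303628, 'cx': 282.6223596831199, 'cy': 208.30481324923758, 'R': array([[ 0.9994559 ,  0.03251897,  0.00551572],
       [ 0.01785241, -0.39272735, -0.91948166],
       [-0.02773443,  0.91907984, -0.39309421]]), 't': array([-0.59692851,  0.02287953,  1.05278663])}
```

View pics/scene0.png

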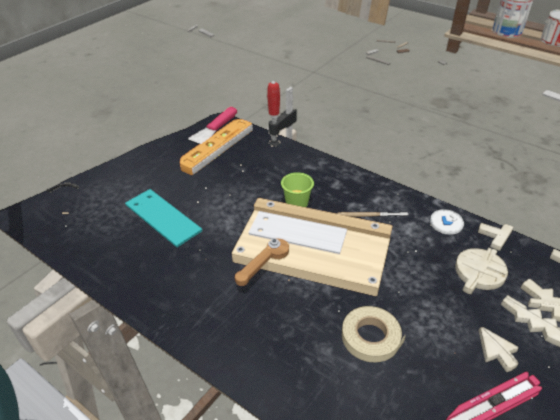

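View pics/side0.png

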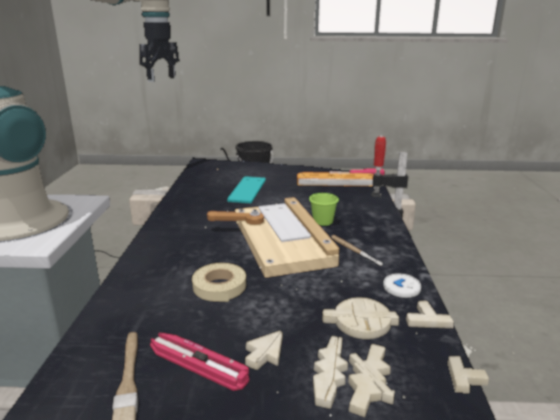

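The scene shows the board at (315,243) with the silvery plate at (298,232) on it. The lever runs from its head at (275,245) to its end at (242,278). There are two plate-shaped things: a teal one at (163,217) on the worktop, and the silvery one on the board. The silvery one fits, being aluminium and lying between fence and cam. I'll confirm it in an enlarged crop.

Run:
```python
import cv2
a=cv2.imread("pics/scene0.png")[165:305,220:400]
cv2.imwrite("pics/c0.png",cv2.resize(a,None,fx=4.2,fy=4.2,interpolation=cv2.INTER_CUBIC))
```

```text
(no output)
```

View pics/c0.png

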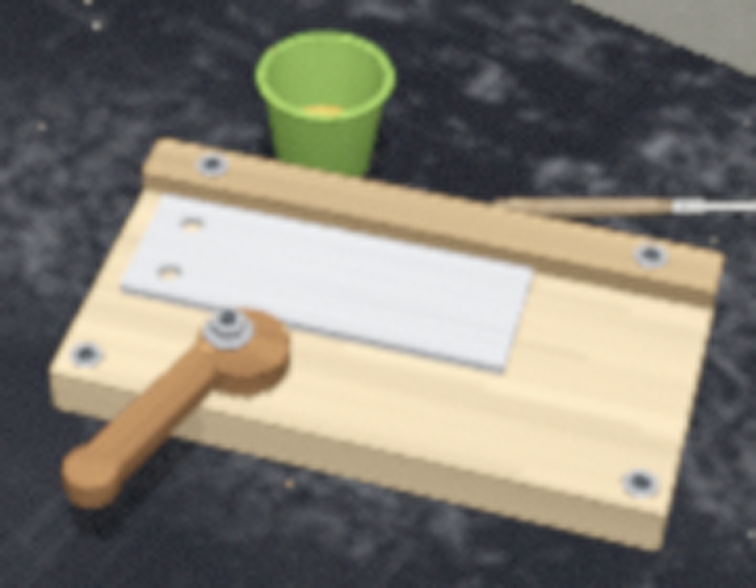

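The crop confirms the aluminium plate: two holes at crop (191,223) and (170,271), and corners at (163,196), (122,290), (504,369) and (533,268). The lever end is at (92,468). Next I fit the poses.

```bash
cat > h.py <<'E'
import numpy as np
from scipy.optimize import least_squares
from station import *
def proj(m,X):
    c=np.asarray(X)@m["R"].T+m["t"]; return np.c_[m["fx"]*c[:,0]/c[:,2]+m["cx"],m["fy"]*c[:,1]/c[:,2]+m["cy"]]
def ray(m,u,v,z):
    d=m["R"].T@np.array([(u-m["cx"])/m["fx"],(v-m["cy"])/m["fy"],1]);o=-m["R"].T@m["t"];return o+d*(z-o[2])/d[2]
def w(p,B):
    B=np.asarray(B,float)/1000;c,s=np.cos(p[2]),np.sin(p[2]);return np.c_[p[0]+c*B[:,0]-s*B[:,1],p[1]+s*B[:,0]+c*B[:,1],B[:,2]]
def inv(p,X):
    d=np.asarray(X)[:2]-p[:2];c,s=np.cos(p[2]),np.sin(p[2]);return 1000*np.array([c*d[0]+s*d[1],-s*d[0]+c*d[1]])
E
python3 - <<'E'
from h import *
m=camera_model("scene");f=lambda a:np.array(a)/4.2+[220,165]
B=[(-66,130,24),(-66,-130,24),(-66,-130,0),(50,-130,38),(74,-130,38),(74,130,38),(50,130,38)]
P=f([(52,371),(663,513),(658,549),(716,287),(722,255),(163,139),(146,172)])
r=least_squares(lambda p:(proj(m,w(p,B))-P).ravel(),[.55,.1,0.1],loss="soft_l1");p=r.x
print(p,np.degrees(p[2]));print((proj(m,w(p,B))-P).round(1).tolist())
np.save("b.npy",p)
for n,(q,z) in dict(pp=((163,196),30),mp=((122,290),30),pm=((533,268),30),mm=((504,369),30),h1=((191,223),30),h2=((170,271),30),lend=((92,468),40),bolt=((228,318),51)).items():
    X=ray(m,*f(q),z/1000);print(n,inv(p,X).round(1),X.round(4))
E
```

```text
[ 0.59555708 -0.08184497  0.32958223] 18.883670821067323
[[-0.6, -0.5], [0.9, 0.2], [0.3, 0.8], [0.2, 0.6], [0.7, -0.7], [-0.9, -0.7], [-1.1, -0.7]]
pp [ 44.  117.8] [0.5991 0.0439 0.03  ]
mp [-18.2 114.8] [0.5412 0.0209 0.03  ]
pm [ 47.9 -51.7] [ 0.6576 -0.1152  0.03  ]
mm [-14.7 -52.8] [ 0.5988 -0.1366  0.03  ]
h1 [30.8 99.9] [0.5924 0.0227 0.03  ]
h2 [-1.  98.8] [0.5627 0.0114 0.03  ]
lend [-124.    88.1] [ 0.4497 -0.0386  0.04  ]
bolt [-40.2  59.2] [ 0.5384 -0.0389  0.051 ]
```

Request:
jog_arm:
  increments:
    - [0,[27,-42,0],[0,0,-4.6]]
    - [0,[27,-42,0],[0,0,-4.6]]
    - [0,[27,-42,0],[0,0,-4.6]]
    - [0,[27,-42,0],[0,0,-4.6]]
    - [0,[27,-42,0],[0,0,-4.6]]
    - [0,[27,-42,0],[0,0,-4.6]]
    - [0,[27,-42,0],[0,0,-4.6]]
    - [0,[27,-42,0],[0,0,-4.6]]
    - [0,[27,-42,0],[0,0,-4.6]]
    - [0,[27,-42,0],[0,0,-4.6]]

```text
time_s: 1.35
tcp_pos: [0.4926, 0.0542, 0.231]
tcp_rot: [0.582, 0.813, -0.0, -0.0]
ft_force: [-0.3, 0.1, 0.4]
grip_width: -0.002
finger_force: 0.0
```

Request:
jog_arm:
  increments:
    - [0,[27,-41,0],[0,0,0]]
    - [0,[27,-41,0],[0,0,0]]
    - [0,[27,-41,0],[0,0,0]]
    - [0,[27,-41,0],[0,0,0]]
    - [0,[29,-42,0],[0,0,0]]
    - [0,[0,0,0],[0,0,0]]
    - [0,[0,0,0],[0,0,0]]

```text
time_s: 2.22
tcp_pos: [0.6288, -0.15, 0.2307]
tcp_rot: [0.581, 0.814, -0.0, -0.001]
ft_force: [0.2, -0.3, -0.1]
grip_width: 0.0
finger_force: 0.0
```

```bash
cat > look.py <<'E'
import sys,cv2
from h import *
s=read_state();p=np.load("b.npy");print(s["time_s"],s["tcp_pos"],s["tcp_rot"].round(4),"board",inv(p,s["tcp_pos"]),s["ft_force"].round(1),s["grip_width"])
m=camera_model("wrist");np.savez("w.npz",**m);cv2.imwrite(f"pics/{sys.argv[1]}.png",cv2.resize(camera("wrist"),(800,600),interpolation=cv2.INTER_CUBIC))
E
python3 look.py w1
```

```text
2.225 [ 0.62884535 -0.14998324  0.23068157] [ 5.809e-01  8.140e-01 -1.000e-04 -6.000e-04] board [  9.44382351 -75.24458162] [ 0.2 -0.3 -0.1] 0.00037812756616108743
```

View pics/w1.png

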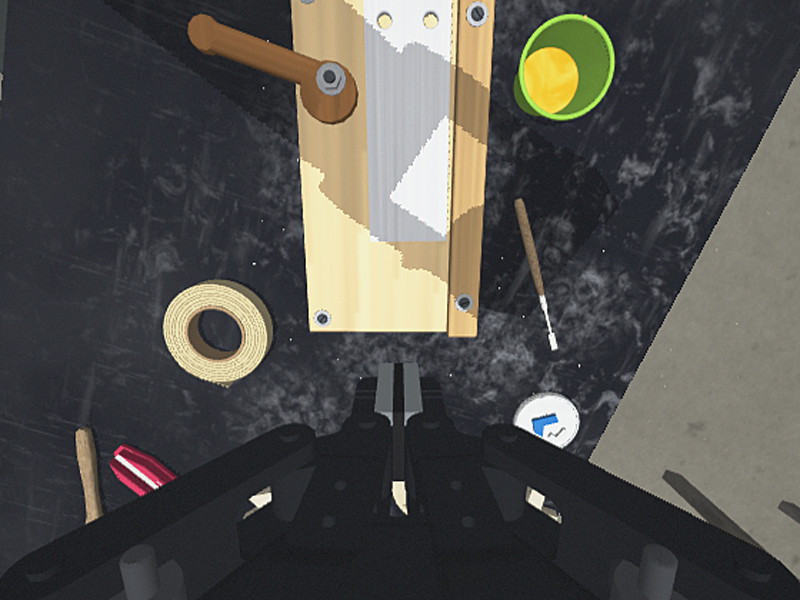

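The wrist view shows the board with its -y end at (309..477, 332), and the plate's -y end running (370,240) to (447,241). The holes are at (385,20) and (431,20), the bolt at (330,77) and the lever end at (207,34).

Run:
```python
from h import *
m=dict(np.load("w.npz"));p0=np.load("b.npy")
B=[(-66,-130,24),(50,-130,38),(74,-130,38),(-37,60,51),(-66,130,24)][:4]
P=np.array([(309,331),(449,336),(477,337),(330,76)])*.7
p=least_squares(lambda p:(proj(m,w(p,B))-P).ravel(),p0,loss="soft_l1").x
print(p,np.degrees(p[2]),(proj(m,w(p,B))-P).round(1).tolist())
np.save("b.npy",p)
for n,q,z in [("pm",(447,241),30),("mm",(370,240),30),("h1",(385,20),30),("h2",(431,20),30),("lend",(203,34),40),("tape",(217,331),20)]:
    X=ray(m,q[0]*.7,q[1]*.7,z/1000);print(n,inv(p,X).round(1))
print("tcp",inv(p,read_state()["tcp_pos"]))
for q in [(14,-68),(14,-20)]: print(q,w(p,[(*q,26)]).round(4))
```

```text
[ 0.59580678 -0.07843909  0.32891582] 18.845488332372096 [[0.5, 0.0], [-0.6, 0.6], [0.3, -0.0], [-0.2, -0.4]]
pm [ 47.4 -52.8]
mm [-13.2 -52.2]
h1 [-0.4 99. ]
h2 [31.3 99.1]
lend [-123.1   87.4]
tape [-146.5 -131.6]
tcp [  8.31803769 -77.90194143]
(14, -68) [[ 0.631  -0.1383  0.026 ]]
(14, -20) [[ 0.6155 -0.0928  0.026 ]]
```

Request:
jog_arm:
  increments:
    - [0,[6.6,2.3,-40],[0,0,0]]
    - [0,[0,0,-45],[0,0,0]]
    - [0,[0,0,-45],[0,0,0]]
    - [0,[0,0,-40],[0,0,0]]
    - [0,[0,0,-20],[0,0,0]]
    - [0,[0,0,-10],[0,0,0]]
    - [0,[0,0,-3],[0,0,0]]
    - [0,[0,0,0],[0,0,0]]

```text
time_s: 3.28
tcp_pos: [0.6364, -0.1481, 0.0298]
tcp_rot: [0.581, 0.814, 0.0, 0.001]
ft_force: [-0.0, 0.7, -0.6]
grip_width: -0.004
finger_force: 0.0
```

Request:
jog_arm:
  increments:
    - [0,[-1.6,4.7,0],[0,0,0]]
    - [0,[-1.0,2.8,0],[0,0,0]]
    - [0,[-1.0,2.8,0],[0,0,0]]
    - [0,[-1.0,2.8,0],[0,0,0]]
    - [0,[-1.0,2.8,0],[0,0,0]]
    - [0,[0,0,0],[0,0,0]]

```text
time_s: 4.03
tcp_pos: [0.63, -0.1319, 0.0284]
tcp_rot: [0.581, 0.814, 0.0, 0.0]
ft_force: [-0.8, 0.0, 0.7]
grip_width: -0.001
finger_force: 0.0
```

```bash
python3 look.py w2
```

```text
4.025 [ 0.63004541 -0.13187163  0.0283542 ] [0.5808 0.8141 0.     0.    ] board [ 15.14357197 -61.62784701] [-0.8  0.   0.7] -0.001492712399022509
```

View pics/w2.png

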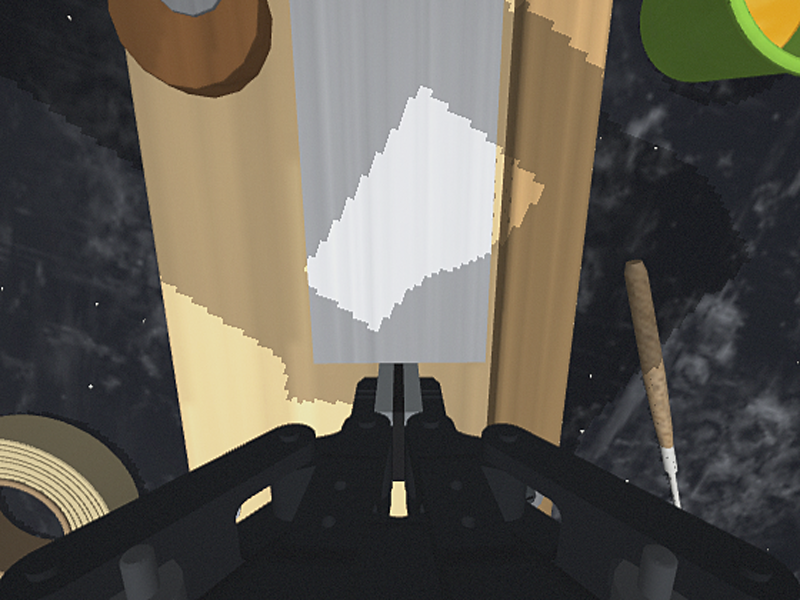

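The fingertips stand right at the plate's -y end, with its edge at (313..487, 361). Next I push along the fence.

Request:
jog_arm:
  increments:
    - [0,[0,0,-1.5],[0,0,0]]
    - [0,[-1.05,3.87,0],[0,0,0]]
    - [0,[-1.05,3.87,0],[0,0,0]]
    - [0,[-1.05,3.87,0],[0,0,0]]
    - [0,[-1.05,3.87,0],[0,0,0]]
    - [0,[-1.05,3.87,0],[0,0,0]]
    - [0,[-1.05,3.87,0],[0,0,0]]
    - [0,[-1.05,3.87,0],[0,0,0]]
    - [0,[-1.05,3.87,0],[0,0,0]]
    - [0,[0,0,0],[0,0,0]]

```text
time_s: 5.32
tcp_pos: [0.6217, -0.1006, 0.0271]
tcp_rot: [0.581, 0.814, 0.0, 0.0]
ft_force: [0.4, -1.6, 5.0]
grip_width: -0.004
finger_force: 2.5
```

```bash
python3 look.py w3
```

```text
5.325 [ 0.62173552 -0.10058405  0.02708474] [5.808e-01 8.141e-01 2.000e-04 1.000e-04] board [ 17.38557659 -29.33326251] [ 0.4 -1.6  5. ] -0.004012343226527443
```

View pics/w3.png

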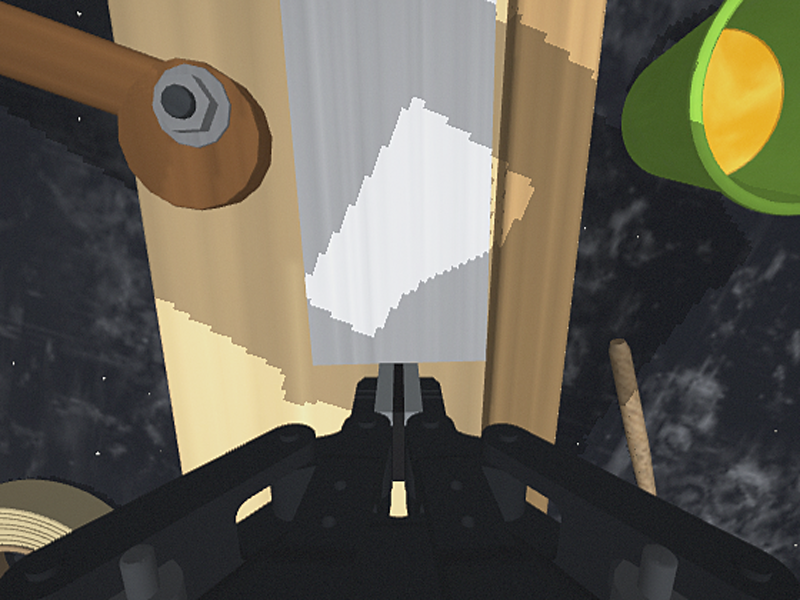

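Run:
```python
from h import *
m=dict(np.load("w.npz"));p=np.load("b.npy")
for q in [(313,364),(486,360),(282,20),(496,20)]: print(inv(p,ray(m,q[0]*.7,q[1]*.7,.030)).round(1))
```

```text
[-11.4 -20.4]
[ 48.7 -18.8]
[-14.7  84.2]
[45.5 84.3]
```

Request:
jog_arm:
  increments:
    - [0,[0.97,-2.84,0.8],[0,0,0]]
    - [0,[-11.35,-3.9,0],[0,0,0]]
    - [0,[0,0,0],[0,0,0]]
    - [0,[-1.29,3.79,0],[0,0,0]]
    - [0,[-1.29,3.79,0],[0,0,0]]
    - [0,[-1.29,3.79,0],[0,0,0]]
    - [0,[-1.29,3.79,0],[0,0,0]]
    - [0,[0,0,0],[0,0,0]]
    - [0,[0,0,0],[0,0,0]]

```text
time_s: 6.5
tcp_pos: [0.6061, -0.0925, 0.0275]
tcp_rot: [0.581, 0.814, 0.0, -0.0]
ft_force: [0.3, 0.2, 0.0]
grip_width: 0.003
finger_force: 0.0
```

```bash
python3 look.py w4
```

```text
6.5 [ 0.60609445 -0.09252172  0.02754121] [ 5.808e-01  8.140e-01  1.000e-04 -1.000e-04] board [  5.18724921 -16.65078941] [0.3 0.2 0. ] 0.0025286022441811584
```

View pics/w4.png

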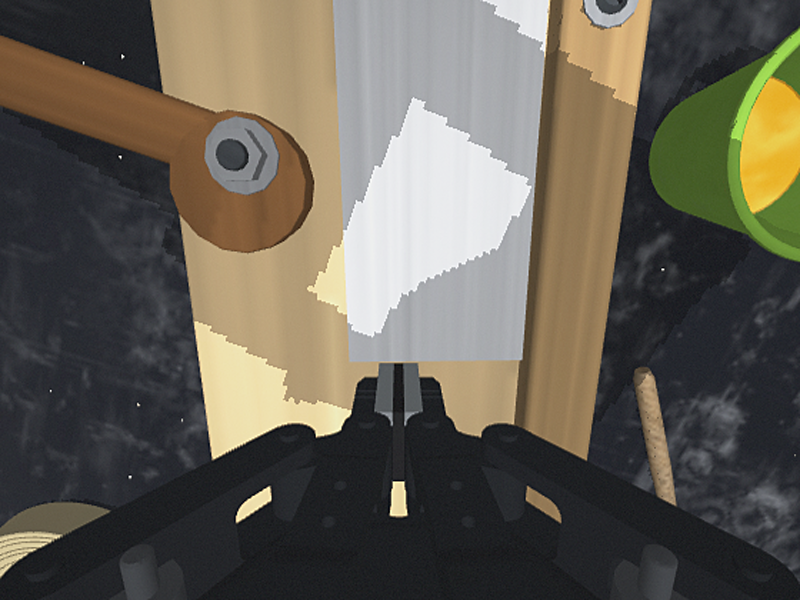

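Run:
```python
from h import *
m=dict(np.load("w.npz"));p=np.load("b.npy")
for q in [(349,361),(522,360),(334,20),(547,20)]: print(inv(p,ray(m,q[0]*.7,q[1]*.7,.030)).round(1))
def pos(ph,ex=0):
    a=np.radians(ph);h=7*abs(np.sin(a))+9.7*abs(np.cos(a)); d=9+h+ex; return np.array([-37+78*np.cos(a)+d*np.sin(a),60+78*np.sin(a)-d*np.cos(a)])
t=read_state()["tcp_pos"]*1000
W=[(pos(162.3,14),100),(pos(162.3,14),31)]+[(pos(f),31) for f in np.arange(162,271,6)]+[(pos(270),31)]
for b,z in W:
    X=w(p,[(*b,z)])[0]*1000; print(b.round(1),X.round(1),(X-t).round(1)); t=X
```

```text
[-11.1  -6.8]
[49.2 -6.3]
[-12.3  97.1]
[47.8 97.2]
[-100.9  116.5] [462.7  -0.8 100. ] [-143.4   91.8   72.5]
[-100.9  116.5] [462.7  -0.8  31. ] [  0.   0. -69.]
[-104.9  103.5] [463.1 -14.4  31. ] [  0.4 -13.6   0. ]
[-109.1   95.7] [461.6 -23.1  31. ] [-1.5 -8.7  0. ]
[-112.5   87.4] [461.1 -32.1  31. ] [-0.5 -9.   0. ]
[-115.    78.7] [461.6 -41.1  31. ] [ 0.5 -9.1  0. ]
[-116.6   71.1] [462.5 -48.8  31. ] [ 0.9 -7.7  0. ]
[-117.4   63.3] [464.2 -56.5  31. ] [ 1.7 -7.7  0. ]
[-117.5   55.3] [466.8 -64.1  31. ] [ 2.5 -7.6  0. ]
[-116.7   47.2] [470.1 -71.5  31. ] [ 3.4 -7.4  0. ]
[-115.    39.1] [474.3 -78.6  31. ] [ 4.2 -7.1  0. ]
[-112.4   31.1] [479.4 -85.3  31. ] [ 5.  -6.7  0. ]
[-108.9   23.3] [485.2 -91.5  31. ] [ 5.8 -6.2  0. ]
[-104.6   15.9] [491.7 -97.2  31. ] [ 6.5 -5.6  0. ]
[-99.3   8.9] [ 498.9 -102.1   31. ] [ 7.2 -4.9  0. ]
[-93.2   2.4] [ 506.8 -106.3   31. ] [ 7.8 -4.2  0. ]
[-86.4  -3.4] [ 515.1 -109.6   31. ] [ 8.4 -3.3  0. ]
[-78.8  -8.4] [ 523.9 -111.9   31. ] [ 8.8 -2.3  0. ]
[-70.7 -12.6] [ 533.  -113.2   31. ] [ 9.1 -1.3  0. ]
[-62.  -15.8] [ 542.2 -113.4   31. ] [ 9.2 -0.2  0. ]
[-53. -18.] [ 551.5 -112.6   31. ] [9.3 0.8 0. ]
[-53. -18.] [ 551.5 -112.6   31. ] [0. 0. 0.]
```

The plate lies straight against the fence with about 33.5 mm overhang, its -y end at (349..522, 360). Next is the lever.

Request:
jog_arm:
  increments:
    - [0,[1.3,-3.8,0],[0,0,0]]
    - [0,[0,0,35],[0,0,0]]
    - [0,[0,0,40],[0,0,0]]
    - [0,[-36,24,0],[0,0,0]]
    - [0,[-36,24,0],[0,0,0]]
    - [0,[-36,24,0],[0,0,0]]
    - [0,[-36.7,23.6,0],[0,0,0]]
    - [0,[0,0,0],[0,0,0]]
    - [0,[0,0,-35],[0,0,0]]
    - [0,[0,0,-36.5],[0,0,0]]

```text
time_s: 7.8
tcp_pos: [0.4641, -0.0015, 0.0311]
tcp_rot: [0.581, 0.814, 0.001, 0.001]
ft_force: [0.8, -0.3, 0.4]
grip_width: 0.001
finger_force: 0.0
```

Request:
jog_arm:
  increments:
    - [0,[0.2,-6.8,0],[0,0,0]]
    - [0,[0.2,-6.8,0],[0,0,0]]
    - [0,[-1.5,-8.7,0],[0,0,0]]
    - [0,[-0.5,-9,0],[0,0,0]]
    - [0,[0.5,-9.1,0],[0,0,0]]
    - [0,[0.9,-7.7,0],[0,0,0]]
    - [0,[1.7,-7.7,0],[0,0,0]]
    - [0,[0,0,0],[0,0,0]]

```text
time_s: 8.8
tcp_pos: [0.4642, -0.0575, 0.031]
tcp_rot: [0.581, 0.814, -0.0, 0.0]
ft_force: [0.1, 0.8, -0.5]
grip_width: 0.003
finger_force: 0.0
```

```bash
python3 look.py w5
```

```text
8.8 [ 0.46418521 -0.05748567  0.0309897 ] [ 5.812e-01  8.138e-01 -4.000e-04  1.000e-04] board [-117.79743554   62.34620393] [ 0.1  0.8 -0.5] 0.0032237371289065703
```

View pics/w5.png

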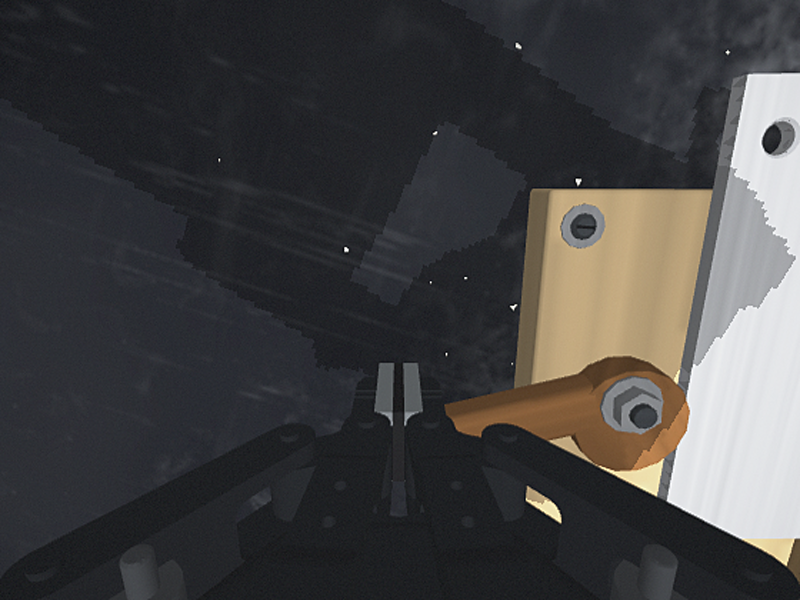

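The lever has swung with the tip, its arm now running from (450,410) to the bolt at (637,408), and the plate's drilled end stands past the board end. I continue the arc in two calls and watch the force.

Request:
jog_arm:
  increments:
    - [0,[2.5,-7.6,0],[0,0,0]]
    - [0,[3.4,-7.4,0],[0,0,0]]
    - [0,[4.2,-7.1,0],[0,0,0]]
    - [0,[5,-6.7,0],[0,0,0]]
    - [0,[5.8,-6.2,0],[0,0,0]]
    - [0,[6.5,-5.6,0],[0,0,0]]
    - [0,[7.2,-4.9,0],[0,0,0]]
    - [0,[0,0,0],[0,0,0]]

```text
time_s: 9.85
tcp_pos: [0.4994, -0.1029, 0.0312]
tcp_rot: [0.581, 0.814, -0.0, 0.001]
ft_force: [-0.4, -0.0, 0.2]
grip_width: 0.001
finger_force: 0.2
```

Request:
jog_arm:
  increments:
    - [0,[7.8,-4.2,0],[0,0,0]]
    - [0,[8.4,-3.3,0],[0,0,0]]
    - [0,[4.4,-1.2,0],[0,0,0]]
    - [0,[4.4,-1.1,0],[0,0,0]]
    - [0,[4.5,-0.7,0],[0,0,0]]
    - [0,[4.6,-0.6,0],[0,0,0]]
    - [0,[0,0,0],[0,0,0]]

```text
time_s: 10.72
tcp_pos: [0.5335, -0.1136, 0.0312]
tcp_rot: [0.581, 0.814, -0.0, 0.001]
ft_force: [-0.5, 0.3, 0.4]
grip_width: 0.002
finger_force: 0.3
```

Request:
jog_arm:
  increments:
    - [0,[3,-0.1,0],[0,0,0]]
    - [0,[3,-0.1,0],[0,0,0]]
    - [0,[3,0,0],[0,0,0]]
    - [0,[2,0.1,0],[0,0,0]]
    - [0,[2,0.2,0],[0,0,0]]

```text
time_s: 11.35
tcp_pos: [0.5445, -0.1129, 0.0306]
tcp_rot: [0.581, 0.814, -0.001, -0.002]
ft_force: [-13.3, 2.0, 5.8]
grip_width: -0.003
finger_force: 7.1
```

Request:
jog_arm:
  increments:
    - [0,[1.5,0.2,0],[0,0,0]]
    - [0,[1.5,0.2,0],[0,0,0]]
    - [0,[0,0,0],[0,0,0]]

```text
time_s: 11.72
tcp_pos: [0.5451, -0.1128, 0.0303]
tcp_rot: [0.581, 0.814, -0.003, -0.005]
ft_force: [-22.8, 2.2, 12.0]
grip_width: 0.001
finger_force: 12.3
```

Request:
jog_arm:
  increments:
    - [0,[-4,-0.5,0],[0,0,0]]
    - [0,[-6,-2,0],[0,0,0]]
    - [0,[0,0,50],[0,0,0]]
    - [0,[0,0,50],[0,0,0]]
    - [0,[20,-6,50],[0,0,0]]
    - [0,[30,-7,50],[0,0,0]]
    - [0,[34,-9,0],[0,0,0]]
    - [0,[0,0,0],[0,0,0]]
    - [0,[0,0,0],[0,0,0]]

```text
time_s: 12.85
tcp_pos: [0.6226, -0.1373, 0.2305]
tcp_rot: [0.581, 0.814, -0.0, -0.0]
ft_force: [-0.1, -0.3, 0.5]
grip_width: -0.003
finger_force: 0.0
```

```bash
python3 look.py w6
```

```text
12.85 [ 0.62258147 -0.13732787  0.23051653] [ 5.810e-01  8.139e-01 -1.000e-04 -3.000e-04] board [  6.31729161 -64.38061457] [-0.1 -0.3  0.5] -0.002670133206696865
```

View pics/w6.png

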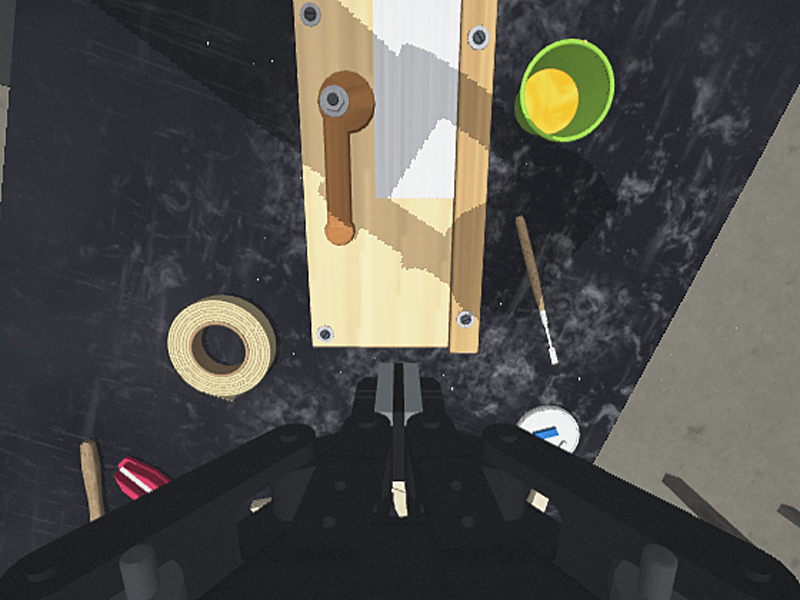

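The lever lies along the plate, with its end at (340,231) and the bolt at (333,99). The plate's -y end is at (376..454, 198). I check the angle and the overhang.

Run:
```python
from h import *
m=dict(np.load("w.npz"));p0=np.load("b.npy")
B=[(-66,-130,24),(50,-130,38),(74,-130,38),(-37,60,51)]
P=np.array([(313,346),(451,351),(478,352),(333,98)])*.7
p=least_squares(lambda p:(proj(m,w(p,B))-P).ravel(),p0,loss="soft_l1").x
print(p,p0,(proj(m,w(p,B))-P).round(1).tolist())
for n,q,z in [("mm",(376,198),30),("pm",(454,198),30),("lend",(340,230),40),("m top",(373,5),30)]:
    X=ray(m,q[0]*.7,q[1]*.7,z/1000);print(n,inv(p,X).round(1),inv(p0,X).round(1))
for d in (258,262,266,269.7):
    a=np.radians(d);print(d,(proj(m,w(p,[(-37+90*np.cos(a),60+90*np.sin(a),40)]))/.7).round(0))
```

```text
[ 0.59554647 -0.07798387  0.3322253 ] [ 0.59580678 -0.07843909  0.32891582] [[0.0, 0.0], [-0.6, 0.7], [0.9, -0.1], [-0.2, -0.4]]
mm [-9.8 -6.7] [-9.9 -6.3]
pm [49.9 -6.8] [49.8 -6.2]
lend [-37.  -29.9] [-37.  -29.5]
m top [ -9.9 121.3] [-10.4 121.8]
258 [[315. 228.]]
262 [[323. 229.]]
266 [[332. 230.]]
269.7 [[339. 230.]]
```

```bash
python3 -c "
from station import *
print(close_job())"
```

```text
the job is handed in; nothing more can be done
None
```

The job is handed in: the plate lies against the fence with its drilled end about 33.5 mm past the board, and the cam lever is at its stop (measured about 270° from the board's x axis). I only pushed, and the cup, tape roll and carving tool look unmoved in the last picture.

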